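# Crack open the sealed fan case and hold its lid ajar

## Robot

A 6-joint arm with a two-finger parallel gripper is mounted at the origin on the work surface. World frame = base frame: x ahead of the robot, y to its left, z up, the work surface at z = 0. Lengths are in m, angles in rad, forces in N, time in s.
With the tool pointing down it reaches from about 0.3 to 0.775 m from the base axis. Payload 14.6 kg.
Tool frame: the origin (TCP) lies at the very end of the fingers, on their centre line; the grasp point (between the pads) lies robot.tcp_to_grasp behind it (robot.tcp_to_grasp is the distance from the TCP to the grasp point, in m); z points along the fingers, y is the direction in which the jaws open and shut (so a half turn about z gives the same grasp; the last joint's range is limited). The gripper opens to 94 mm and grips with 3 to 60 N. Pads are 16 mm wide; open, the fingers measure 119 mm over their backs; the gripper's body (75 mm by 177 mm) begins 78 mm behind the grasp point.
Start: joints at [1.231, 0.3, 1.521, -0, 1.321, -0.067], TCP at [0.148, 0.53, 0.205] pointing down, gripper open.
Joint ranges: [-3.03, 3.03], [-0.79, 2.21], [0.23, 2.52], [-1.04, 4.18], [0, 3.07], [-2.55, 2.55]. Speed limits (rad/s): [2.22, 2.22, 2.57, 3.14, 3.14, 3.14].

## Interface

Orientations are given as a 3x3 rotation matrix whose columns are the frame's x, y, z axes.
In Python, from plant import robot gives the robot as it stands.
- The arm moves only by the tool carry_out, never from a script. Its argument "moves" is text: rows parted by semicolons, each of 4 numbers parted by spaces: the shift along the tool's x, y, z in mm, then the turn about the tool's z in rad. A call has 1 to 20 rows; each row shifts and turns the commanded pose from where the row before left it, along the tool's axes as they then stand; what a row does not reach is not made up. A row lasts 1/12 s, in which the tool goes at most 41.7 mm and 7.16 degrees, less where a joint would pass 70% of its speed; a pose out of reach is approached as far as the arm can. A call is refused whole if a number of a shift passes 41.7 or a number of a turn 0.125, either way. A call with a gripper value outside its range is refused whole. "jaw" is the opening, from -1 (shut) to 1 (fully open), set as the call begins (left out, the last holds). The fingers move at their own pace and stop on an object; "squeeze" is the grip in N (left out, the last holds). Time passes only in rows, so rows that do not move let the fingers close. It gives the time, the measured TCP pose, the force and the opening at its end, in the units of the state.
- robot.get_state(): the state, without advancing time (a new reading comes with each control period).
- robot.snapshot(name): name is "scene" or "top" or "wrist"; returns a dict with "image" (400x640x3 uint8, red, green, blue), "K" (3x3 intrinsics, pixels), "rvec" (rotation vector, rad) and "tvec" (3), from world to camera coordinates, as OpenCV has them. Camera axes: x right, y down, z forward; pixel columns grow to the right and rows downward; lengths in m; the calibration is good to about 2 mm. A picture is of the moment at which its call begins. There is no depth.
- robot.job_done(): hands the job in, once; it reports no verdict.
Trained networks look in a picture, given as the dict that the camera call returned (one of the last four; its "shot" number tells which), for a name from the list of things; names that differ only in an ending like _2 or _b are one class to them, and where a whole thing is asked for, a point or a joint stands for the part that bears it (a point fixed in the world has none). Each returns a list of dicts, best first, with "score" (0 to 1); they miss things now and then, are a little off and sometimes report something else, mostly with a low value. They report only what shows in the picture. A call takes as long as a camera call. They do not tell look-alikes from the thing itself.
- robot.spot_in(picture, thing): "position" ([x, y, z] in m, in the coordinates of the camera as it stood for that picture, good to about 4 mm: the middle of the surface that is visible of it).
- robot.outline_of(picture, thing): "mask" (400x640 bool, what is visible of it).
- robot.tip_of(picture, thing): "position" ([x, y, z] in m, in the coordinates of the camera as it stood for that picture, good to about 4 mm: a listed point, or the origin of a listed thing).
The state is a dict: "clock": time; "joints": joint angles; "qd": joint speeds; "effort": joint torques, N m; "position": TCP position; "tcp_rot": TCP orientation; "contact_force": force on the tool from outside, world axes, zero at the start; "moment": the same for the moment, N m; "finger_gap": finger opening in m.
Only numpy, scipy, OpenCV 4.12 (cv2) and the standard library are available. Lean on these libraries where they do the work, as an engineer would, in place of code of your own. Each camera call takes 0.05 s, during which the arm holds its last target.

## Task

Two sealed storage cases with clear lift-off lids stand on the lab bench; one holds the spare cooling fan (square), the other only a round desiccant canister. Take the lid handle of the case with the fan, pull the lid free of its tight seal without letting it fly up (never more than about 6 cm), and finish still holding it by the handle, steady and level over its case with a gap of about 3 cm all round, so that a colleague can slip a humidity probe in. Keep the other case shut and leave everything else on the bench where it is.

Things in the scene. Friction and masses are not known exactly. Their poses are not given: they have to be found in the camera images.
- case_left: Storage case on the robot's left side (+y), fixed to the bench: grey open box 150 x 150 mm, rim 80 mm high, walls and floor 5 mm, a black catch housing on each of its +y and -y walls. Origin: centre of its underside; x, y along its sides, z up. Turned by up to 0.45 rad about the vertical.
- case_left_lid: Loose clear lid 156 x 156 x 10 mm, black rim, 0.25 kg, square on that case's rim; two lips reach 20 mm into the case. Origin: centre of the plate's underside (80 mm above the bench when shut); axes as the case's. Seal: a bead on each lip sits under sprung rollers; pulling straight up peaks at about 17 N in the first 3 mm, halves by 4 mm; past 8 mm the rollers push the lid up, clear of them at 13 mm.
- case_left_handle (a point): Centre of the bar of the steel bow handle on that lid: bar 10 x 10 mm in section, 100 mm long along the lid's y axis, on two posts 80 mm apart inside. Over the lid's centre, 44 mm above the lid's underside (124 mm above the bench when shut), 29 mm free between bar and plate. Pinch the bar across (closing along the lid's x axis).
- case_right: Storage case on the robot's right side (-y), fixed to the bench: grey open box 150 x 150 mm, rim 80 mm high, walls and floor 5 mm, a black catch housing on each of its +y and -y walls. Origin: centre of its underside; x, y along its sides, z up. Turned by up to 0.45 rad about the vertical.
- case_right_lid: Loose clear lid 156 x 156 x 10 mm, black rim, 0.25 kg, square on that case's rim; two lips reach 20 mm into the case. Origin: centre of the plate's underside (80 mm above the bench when shut); axes as the case's. Seal: a bead on each lip sits under sprung rollers; pulling straight up peaks at about 17 N in the first 3 mm, halves by 4 mm; past 8 mm the rollers push the lid up, clear of them at 13 mm.
- case_right_handle (a point): Centre of the bar of the steel bow handle on that lid: bar 10 x 10 mm in section, 100 mm long along the lid's y axis, on two posts 80 mm apart inside. Over the lid's centre, 44 mm above the lid's underside (124 mm above the bench when shut), 29 mm free between bar and plate. Pinch the bar across (closing along the lid's x axis).
- fan: Spare cooling fan: square black frame 64 x 64 x 25 mm with a hub, lying flat inside one of the cases (either one). Origin: centre of its underside, within 30 mm of that case's centre.
- canister: Round aluminium desiccant canister, 60 mm diameter, 28 mm high, standing inside the other case. Origin: centre of its underside.
- multimeter: Bystander, leave alone: black hand-held meter lying flat, 130 x 75 x 36 mm. Origin: its underside.
- screwdriver: Bystander, leave alone: screwdriver lying on the bench. Origin: its underside.
- wrench: Bystander, leave alone: 140 mm steel wrench lying on the bench. Origin: its underside.
- tape_roll: Bystander, leave alone: white tape roll lying flat between the cases, 52 mm diameter, 20 mm high. Origin: its underside.
- cleaner_bottle: Bystander, leave alone: small white bottle, 48 mm diameter, 130 mm tall, standing behind the gap between the cases. Origin: its underside.
- circuit_board: Bystander, leave alone: circuit board lying flat, 100 x 70 x 12 mm. Origin: its underside.
- mug: Bystander, leave alone: white mug, 76 mm diameter, 90 mm tall. Origin: its underside.
Mind the look-alikes: they are no part of the job. What is shaped like the case_right_lid but yellow is not meant.

How it is judged:
By the outcome, as a careful person would: the job done as asked, in the order asked, and still so for the second after the job is handed in, while the arm keeps its last pose, push and grip.
It also fails if it takes over 32 s, if anything falls off the work surface, if the arm or the gripper's body presses on something with over 40 N, if the wrist force passes 120 N, or if a joint passes its speed limit or range.

## Working session

There is one attempt and no reset: what is moved stays moved. The work goes in short steps, Python scripts to look and compute and a tool call to move; the robot and the scene stay as the last step left them, time stands still between calls to the robot, and variables do not carry over. Pictures are saved under pics/ and viewed, and the job is handed in when it is done.

Besides the shell and the picture viewer there is one more tool, called after "Emit:" as name(argument=value, ...), one argument or row to a line, values as JSON. carry_out: Moves the arm, as the interface text tells. Its arguments: {"type":"object","properties":{"moves":{"type":"string"},"jaw":{"type":"number"},"squeeze":{"type":"number"}},"required":["moves"]}

```bash
ls; mkdir -p pics
python3 - <<'E'
from plant import robot
import cv2
s=robot.get_state(); print(s, robot.tcp_to_grasp)
for n in ("top","scene"):
    p=robot.snapshot(n); cv2.imwrite(f"pics/{n}0.png",p["image"][:,:,::-1])
    print(n,p["K"],p["rvec"],p["tvec"])
E
```

```text
pics
{'clock': 0.0, 'joints': array([ 1.23138921e+00,  3.00481982e-01,  1.52159606e+00, -1.13351873e-06,
        1.32070282e+00, -6.66073207e-02]), 'qd': array([ 1.19540627e-03, -9.58105697e-04, -6.02981817e-05, -1.10727592e-05,
       -1.29198933e-03, -3.50250591e-04]), 'effort': array([-1.18031963e-03, -5.31807232e+01, -3.52739275e+01,  7.07697007e-02,
        2.44154624e-02, -1.25396450e-04]), 'position': array([0.14810257, 0.52940365, 0.20487403]), 'tcp_rot': array([[-9.63020388e-01,  2.69428241e-01, -3.94553539e-04],
       [ 2.69428519e-01,  9.63019739e-01, -1.12079276e-03],
       [ 7.79896232e-05, -1.18565026e-03, -9.99999294e-01]]), 'contact_force': array([ 0.30389002,  0.41417221, -0.77009598]), 'moment': array([-0.01618843, -0.01859117, -0.00679589]), 'finger_gap': 0.09418930387765266} 0.0188
top [[476.59116019   0.         320.56567817]
 [  0.         476.59116019 201.87488668]
 [  0.           0.           1.        ]] [ 2.099911   -2.14277794  0.19365558] [-0.04406642  0.50395992  1.51067389]
scene [[378.45111982   0.         322.96846003]
 [  0.         378.45111982 201.70435846]
 [  0.           0.           1.        ]] [ 2.22615452  0.96028898 -0.36360566] [-0.30647134 -0.19784327  1.49395283]
```

View pics/top0.png

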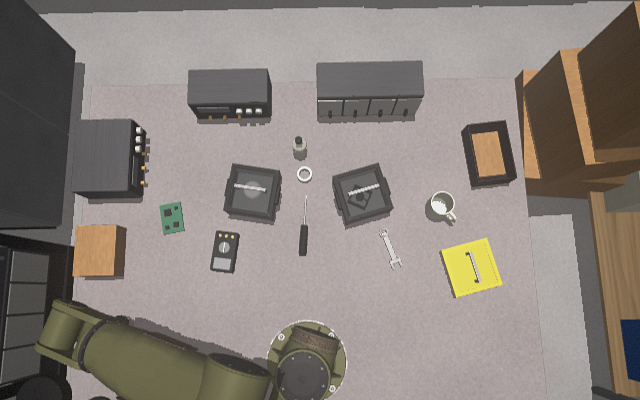

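View pics/scene0.png

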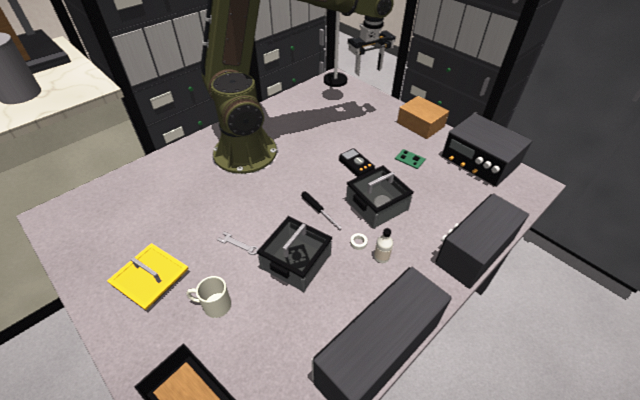

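The left case in the top view (252,192) shows a round light disc. The right case (362,194) shows a dark square with a hub. The yellow lid lying at (472,268) is a decoy. I'll confirm this with a crop and locate the handle.

```bash
cat > h.py <<'E'
import numpy as np, cv2
def w(p,pos):
    R=cv2.Rodrigues(np.array(p["rvec"]))[0]; return R.T@(np.array(pos)-np.array(p["tvec"]).ravel())
def ray(p,uv,z):
    R=cv2.Rodrigues(np.array(p["rvec"]))[0]; t=np.array(p["tvec"]).ravel()
    d=R.T@np.linalg.inv(p["K"])@np.array([uv[0],uv[1],1.]); c=-R.T@t
    return c+d*(z-c[2])/d[2]
def px(p,X):
    return cv2.projectPoints(np.array(X,float).reshape(-1,3),np.array(p["rvec"]),np.array(p["tvec"]),p["K"],None)[0].reshape(-1,2)
E
python3 - <<'E'
from plant import robot
from h import *
ps={n:robot.snapshot(n) for n in ("top","scene")}
for n,p in ps.items():
    for th in ("case_right_handle","case_right_lid","case_right","fan","canister","case_left_handle"):
        for r in robot.tip_of(p,th)[:2]: print(n,th,round(r["score"],2),w(p,r["position"]).round(4),px(p,w(p,r["position"])).round(0))
    m=robot.outline_of(p,"case_right_handle")
    for r in m[:3]:
        v,u=np.nonzero(r["mask"]); print("mask",n,r["score"],len(u),u.mean(),v.mean())
a=ps["top"]["image"][150:235,210:405]; b=ps["scene"]["image"][160:295,245:425]
a=cv2.resize(a,None,fx=4,fy=4,interpolation=2); b=cv2.resize(b,None,fx=4,fy=4,interpolation=2)
cv2.imwrite("pics/ct.png",a[:,:,::-1]); cv2.imwrite("pics/cs.png",b[:,:,::-1])
E
```

```text
top case_right_handle 0.78 [ 0.5318 -0.1867  0.1207] [[363. 188.]]
top case_right_handle 0.6 [ 0.2868 -0.5298  0.0668] [[473. 265.]]
top case_right_lid 0.78 [ 0.5229 -0.1908  0.0766] [[363. 193.]]
top case_right_lid 0.67 [ 0.2791 -0.5333  0.022 ] [[470. 268.]]
top case_left_handle 0.78 [0.5383 0.1698 0.1242] [[248. 188.]]
top case_left_handle 0.55 [0.5379 0.1612 0.0773] [[253. 191.]]
mask top 0.79 2435 470.7794661190965 267.1359342915811
mask top 0.56 2387 251.2207792207792 190.00921658986175
mask top 0.16 263 303.32699619771864 235.5551330798479
scene case_right_handle 0.97 [ 0.5295 -0.194   0.1223] [[294. 237.]]
scene case_right_handle 0.88 [ 0.2806 -0.5358  0.0613] [[144. 266.]]
scene case_right_lid 0.73 [ 0.2863 -0.5409  0.0183] [[148. 276.]]
scene case_right_lid 0.59 [ 0.5254 -0.1901  0.0786] [[295. 245.]]
scene case_right 0.69 [ 0.5247 -0.1953 -0.0048] [[295. 262.]]
scene case_right 0.35 [0.5419 0.16   0.0787] [[379. 189.]]
scene fan 0.73 [0.4689 0.4422 0.0019] [[410. 158.]]
scene fan 0.29 [ 0.4343 -0.0027  0.0034] [[320. 212.]]
scene case_left_handle 0.78 [0.5401 0.1674 0.1224] [[381. 178.]]
scene case_left_handle 0.5 [0.3485 0.2605 0.0006] [[355. 165.]]
mask scene 0.76 2780 147.4089928057554 275.43345323741005
mask scene 0.7 2563 294.0062426843543 245.99921966445572
mask scene 0.45 1651 378.9442761962447 188.21865536038766
```

View pics/ct.png

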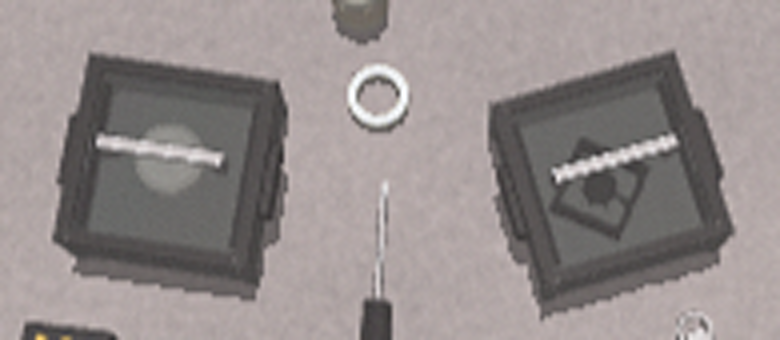

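View pics/cs.png

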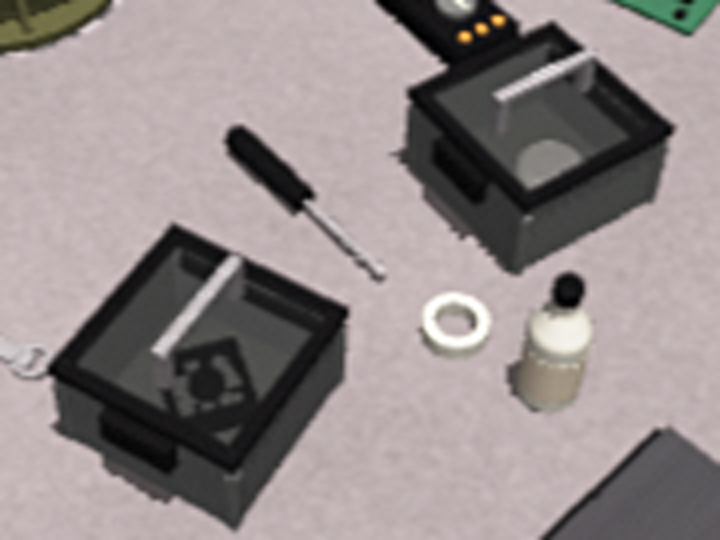

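The crops confirm it: the fan (a square with a hub) is in the right case, and the left case holds the round canister. Next I'll refine the handle's position and direction from the bar ends and rim corners.

Run:
```python
from plant import robot
from h import *
for n,e in (("top",[(348.9,193.6),(379.2,185.2)]),("scene",[(284.6,247.3),(304.4,225.6)])):
    p=robot.snapshot(n)
    A=[ray(p,x,.127) for x in e]; d=A[1]-A[0]
    print(n,A[0].round(4),A[1].round(4),"mid",((A[0]+A[1])/2).round(4),"len",np.linalg.norm(d),"yaw of y-axis dev",np.degrees(np.arctan2(d[0],-d[1])))
    # lid corners
    c=[(332.7,175.7),(378.7,163.2),(393,208),(345.5,223.5)] if n=="top" else [(288.7,217),(257.7,253),(304,277.5),(332,238.5)]
    C=np.array([ray(p,x,.09) for x in c]); print(C.round(4).tolist(),C.mean(0).round(4))
    for i in range(4):
        d=C[(i+1)%4]-C[i]; print(round(np.linalg.norm(d[:2]),4),round(np.degrees(np.arctan2(d[1],d[0])),1))
s=robot.get_state();print(s["clock"])
```

```text
top [ 0.5122 -0.143   0.127 ] [ 0.5369 -0.2381  0.127 ] mid [ 0.5245 -0.1906  0.127 ] len 0.09832861967906452 yaw of y-axis dev 14.569061051748985
[[0.5795, -0.095, 0.09], [0.6178, -0.2442, 0.09], [0.4703, -0.2832, 0.09], [0.4239, -0.1315, 0.09]] [ 0.5229 -0.1885  0.09  ]
0.1541 -75.6
0.1525 -165.2
0.1587 107.0
0.1598 13.2
scene [ 0.5407 -0.2367  0.127 ] [ 0.5206 -0.1471  0.127 ] mid [ 0.5306 -0.1919  0.127 ] len 0.09174929357987716 yaw of y-axis dev -167.381828439542
[[0.4398, -0.1401, 0.09], [0.4821, -0.2884, 0.09], [0.6293, -0.2465, 0.09], [0.5877, -0.1014, 0.09]] [ 0.5347 -0.1941  0.09  ]
0.1542 -74.1
0.153 15.9
0.151 106.0
0.1529 -165.4
1.0
```

Emit:
carry_out(
  moves="-28 -29 -1 0;-28 -29 -1 0;-28 -29 -1 0;-28 -29 -1 0;-28 -29 -1 0;-28 -29 -1 0;-28 -29 -1 0;-28 -29 -1 0;-28 -29 -1 0;-28 -29 -1 0;-28 -29 -1 0;-28 -29 -1 0;-28 -29 -1 0;-28 -29 -1 0;-28 -29 -1 0;-28 -29 -1 0;-28 -29 -1 0;-28 -29 -1 0;-28 -29 -1 0;-28 -29 -1 0",
  jaw=1,
)

```text
clock: 2.67
position: [0.5318, -0.1819, 0.2255]
tcp_rot: [[-0.963, 0.27, 0.0], [0.27, 0.963, -0.0], [-0.0, 0.0, -1.0]]
contact_force: [1.0, 0.3, 0.2]
finger_gap: 0.0937
```

Emit:
carry_out(
  moves="0 0 0 0.116;0 0 0 0.116;0 0 0 0.116;0 0 0 0.116;0 0 0 0.116;0 0 0 0.116;0 0 0 0.116;0 0 0 0.116;0 0 0 0.116;0 0 0 0;0 0 0 0",
)

```text
clock: 3.58
position: [0.5312, -0.1798, 0.2254]
tcp_rot: [[-0.255, 0.967, -0.0], [0.967, 0.255, -0.0], [0.0, -0.0, -1.0]]
contact_force: [-0.5, 0.5, -0.3]
finger_gap: 0.0939
```

Run:
```python
from plant import robot
from h import *
for n in ("wrist","scene"):
    p=robot.snapshot(n); cv2.imwrite(f"pics/{n}1.png",p["image"][:,:,::-1])
    for r in robot.tip_of(p,"case_right_handle")[:2]: print(n,r["score"],w(p,r["position"]).round(4),px(p,w(p,r["position"])).round(0))
print(robot.get_state())
```

```text
wrist 0.95 [ 0.5281 -0.1889  0.1235] [[303. 206.]]
scene 0.95 [ 0.2812 -0.5392  0.0597] [[143. 267.]]
scene 0.7 [ 0.53   -0.1954  0.1212] [[294. 238.]]
{'clock': 3.7833, 'joints': array([-3.91612039e-01,  3.09482453e-01,  1.46169121e+00, -1.62873285e-05,
        1.37039911e+00, -6.47990331e-01]), 'qd': array([ 0.00074145, -0.00010329,  0.00047649,  0.00025213, -0.00130299,
        0.01102477]), 'effort': array([-1.02573846e-03, -5.42620790e+01, -3.58334720e+01,  4.83181200e-02,
        5.82475285e-02, -5.87436394e-02]), 'position': array([ 0.53121036, -0.17976524,  0.22546015]), 'tcp_rot': array([[-2.53582027e-01,  9.67313887e-01,  1.22826433e-05],
       [ 9.67313887e-01,  2.53582027e-01, -2.23407095e-05],
       [-2.47251361e-05,  6.21596901e-06, -1.00000000e+00]]), 'contact_force': array([-0.42722964, -0.24380857,  0.03610686]), 'moment': array([-0.10192623,  0.02045689, -0.02667189]), 'finger_gap': 0.09416133379779226}
```

View pics/wrist1.png

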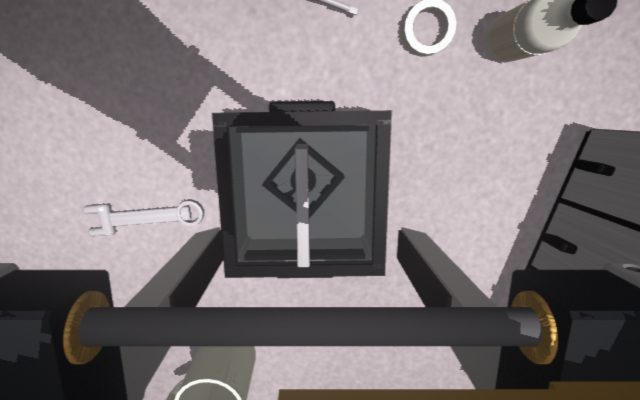

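The wrist view shows the fan through the lid at about (304,178). The handle bar runs from (301,144) to (303,266).

Run:
```python
from plant import robot
from h import *
p=robot.snapshot("wrist")
c=cv2.resize(p["image"][100:290,200:400],None,fx=3,fy=3,interpolation=2); cv2.imwrite("pics/cw.png",c[:,:,::-1])
s=robot.get_state();R=s["tcp_rot"]
A=[ray(p,x,.129) for x in [(301,143),(303,266)]]; d=A[0]-A[1]
m=(A[0]+A[1])/2; print(A,m,"len",np.linalg.norm(d),"yaw",np.arctan2(d[0],-d[1]), np.arctan2(R[1,1],R[0,1]))
C=np.array([ray(p,x,.09) for x in [(213,112),(392,111),(385,275),(226,277)]]); print(C.round(4),C.mean(0))
for i in range(4):
    e=C[(i+1)%4]-C[i]; print(np.linalg.norm(e),np.arctan2(e[1],e[0])%(np.pi/2))
print("tool delta",R.T@(m-s["position"]))
```

```text
[array([ 0.51362289, -0.13858746,  0.129     ]), array([ 0.54084158, -0.23814217,  0.129     ])] [ 0.52723224 -0.18836481  0.129     ] len 0.10320851527248438 yaw -2.874710535949957 0.25579364024482504
[[ 0.4332 -0.1358  0.09  ]
 [ 0.5829 -0.0956  0.09  ]
 [ 0.624  -0.2447  0.09  ]
 [ 0.475  -0.2861  0.09  ]] [ 0.52875984 -0.19055169  0.09      ]
0.15504733729713618 0.26214296730714703
0.15472577005180332 0.269013196692236
0.15470809485457676 0.27077942537065613
0.15606458349618182 0.27116502959524347
tool delta [-0.0072944  -0.00601813  0.09646498]
```

View pics/cw.png

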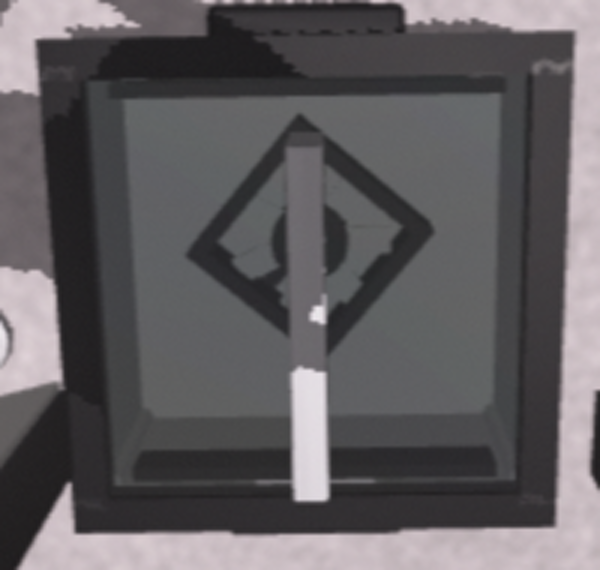

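Emit:
carry_out(
  moves="-5 -3 0 -0.01;-4 -3 0 0;0 0 15 0;0 0 20 0;0 0 20 0;0 0 20 0;0 0 15 0;0 0 10 0;0 0 8 0;0 0 6 0;0 0 4 0;0 0 2 0;0 0 0 0;0 0 0 0",
)

```text
clock: 5.0
position: [0.5279, -0.1901, 0.1059]
tcp_rot: [[-0.261, 0.965, 0.001], [0.965, 0.261, -0.0], [-0.0, 0.001, -1.0]]
contact_force: [0.5, -0.8, 0.9]
finger_gap: 0.094
```

Run:
```python
from plant import robot
from h import *
for n in ("wrist","scene"):
    p=robot.snapshot(n); im=p["image"]
    if n=="scene": im=cv2.resize(im[130:310,200:420],None,fx=3,fy=3,interpolation=2)
    cv2.imwrite(f"pics/{n}2.png",im[:,:,::-1])
print(robot.get_state())
```

```text
{'clock': 5.1, 'joints': array([-4.10891183e-01,  4.23753134e-01,  1.59651345e+00, -2.69737282e-05,
        1.12049851e+00, -6.74934150e-01]), 'qd': array([-2.64480644e-03,  1.49866856e-03,  1.78841302e-03,  1.13365455e-03,
       -2.20418008e-03, -3.32637542e-05]), 'effort': array([-1.61870092e-02, -5.67673945e+01, -3.19966757e+01,  4.27997753e-02,
        5.88332769e-02, -1.45173417e-03]), 'position': array([ 0.52794165, -0.19010369,  0.10597421]), 'tcp_rot': array([[-2.60996645e-01,  9.65339417e-01,  7.48976709e-04],
       [ 9.65339559e-01,  2.60996957e-01, -3.52812313e-04],
       [-5.36064275e-04,  6.30934016e-04, -9.99999657e-01]]), 'contact_force': array([-0.33396093, -0.15403821, -0.00272529]), 'moment': array([-0.06626759,  0.00058948,  0.02799113]), 'finger_gap': 0.09416494492718436}
```

View pics/wrist2.png

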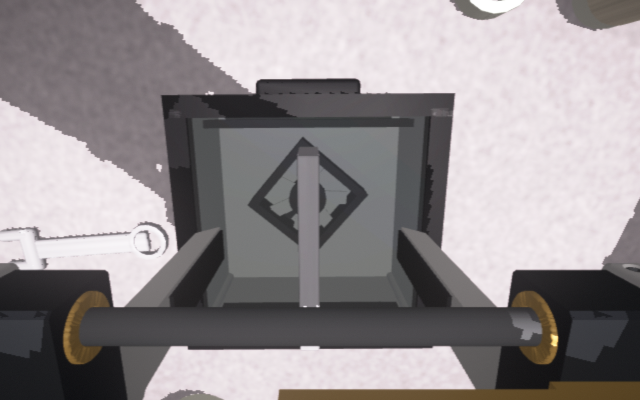

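View pics/scene2.png

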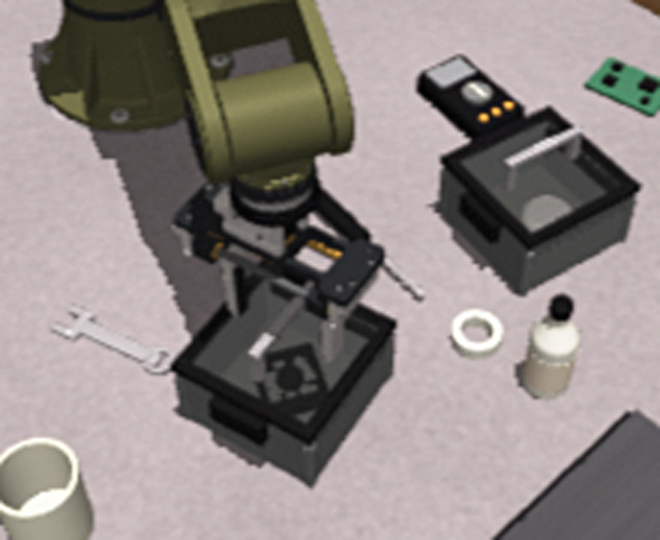

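The fingers straddle the bar, centred, with the bar at about x=309 between them. I'll close gently first, then squeeze.

Emit:
carry_out(
  moves="0 0 0 0;0 0 0 0;0 0 0 0;0 0 0 0;0 0 0 0;0 0 0 0;0 0 0 0;0 0 0 0;0 0 0 0;0 0 0 0",
  jaw=-1,
  squeeze=10,
)

```text
clock: 5.93
position: [0.5277, -0.19, 0.1055]
tcp_rot: [[-0.261, 0.965, -0.0], [0.965, 0.261, 0.0], [0.0, -0.0, -1.0]]
contact_force: [0.4, 0.1, -1.1]
finger_gap: 0.031
```

Emit:
carry_out(
  moves="0 0 0 0;0 0 0 0;0 0 0 0;0 0 0 0;0 0 0 0;0 0 0 0",
)

```text
clock: 6.43
position: [0.5277, -0.19, 0.1054]
tcp_rot: [[-0.261, 0.965, -0.0], [0.965, 0.261, -0.0], [0.0, -0.0, -1.0]]
contact_force: [-1.0, -0.5, 0.0]
finger_gap: 0.0101
```

Emit:
carry_out(
  moves="0 0 0 0;0 0 0 0;0 0 0 0;0 0 0 0",
  squeeze=55,
)

```text
clock: 6.77
position: [0.5277, -0.19, 0.1055]
tcp_rot: [[-0.261, 0.965, 0.0], [0.965, 0.261, -0.0], [-0.0, 0.0, -1.0]]
contact_force: [-0.0, -0.4, 0.0]
finger_gap: 0.0093
```

Gripped, with no side load. Now I'll pull slowly.

Emit:
carry_out(
  moves="0 0 -0.5 0;0 0 -0.5 0;0 0 -0.5 0;0 0 -0.5 0",
)

```text
clock: 7.1
position: [0.5271, -0.1896, 0.1062]
tcp_rot: [[-0.261, 0.965, -0.002], [0.965, 0.261, 0.001], [0.002, -0.002, -1.0]]
contact_force: [3.3, 1.0, -16.6]
finger_gap: 0.0095
```

Emit:
carry_out(
  moves="0 0 -0.5 0;0 0 -0.5 0;0 0 -0.5 0;0 0 -0.5 0;0 0 0 0",
)

```text
clock: 7.52
position: [0.5278, -0.1902, 0.11]
tcp_rot: [[-0.261, 0.965, 0.0], [0.965, 0.261, -0.0], [-0.0, 0.0, -1.0]]
contact_force: [-0.5, -0.7, -6.7]
finger_gap: 0.0093
```

Emit:
carry_out(
  moves="0 0 -0.5 0;0 0 -0.5 0;0 0 -0.5 0;0 0 -0.5 0;0 0 0 0",
)

```text
clock: 7.93
position: [0.5279, -0.1902, 0.112]
tcp_rot: [[-0.261, 0.965, 0.001], [0.965, 0.261, -0.0], [-0.001, 0.001, -1.0]]
contact_force: [-1.9, -0.5, -1.3]
finger_gap: 0.0092
```

Emit:
carry_out(
  moves="0 0 -1 0;0 0 -1 0;0 0 -1 0;0 0 -1 0;0 0 -1 0;0 0 -1 0;0 0 -1 0;0 0 -1 0;0 0 -1 0;0 0 -1 0;0 0 0 0",
)

```text
clock: 8.85
position: [0.5277, -0.19, 0.1215]
tcp_rot: [[-0.261, 0.965, 0.0], [0.965, 0.261, -0.0], [-0.0, 0.0, -1.0]]
contact_force: [-0.5, 0.3, -2.4]
finger_gap: 0.0094
```

Emit:
carry_out(
  moves="0 0 -1 0;0 0 -1 0;0 0 -2 0;0 0 -2 0;0 0 -2 0;0 0 -2 0;0 0 -2 0;0 0 -1 0;0 0 -1 0;0 0 0 0;0 0 0 0;0 0 0 0",
)

```text
clock: 9.85
position: [0.5277, -0.19, 0.1354]
tcp_rot: [[-0.261, 0.965, -0.0], [0.965, 0.261, 0.0], [0.0, -0.0, -1.0]]
contact_force: [0.0, 0.6, -2.6]
finger_gap: 0.0092
```

Run:
```python
from plant import robot
from h import *
ps={}
for n in ("wrist","scene","top"):
    p=ps[n]=robot.snapshot(n); im=p["image"]
    if n=="scene": im=cv2.resize(im[170:310,220:380],None,fx=4,fy=4,interpolation=2)
    if n=="top": im=cv2.resize(im[120:290,200:500],None,fx=2.5,fy=2.5,interpolation=2)
    cv2.imwrite(f"pics/{n}3.png",im[:,:,::-1])
for n in ps:
    for th in ("case_right_handle","case_right_lid"):
        for r in robot.tip_of(ps[n],th)[:2]: print(n,th,r["score"],w(ps[n],r["position"]).round(4))
print(robot.get_state())
```

```text
wrist case_right_handle 0.67 [ 0.5306 -0.19    0.1579]
wrist case_right_lid 0.95 [ 0.5267 -0.1861  0.1082]
wrist case_right_lid 0.7 [ 0.6932  0.0112 -0.0019]
scene case_right_handle 0.93 [ 0.5329 -0.1937  0.1515]
scene case_right_handle 0.81 [ 0.282  -0.5362  0.0626]
scene case_right_lid 0.79 [ 0.5247 -0.1859  0.1104]
scene case_right_lid 0.57 [ 0.2871 -0.5424  0.0205]
top case_right_handle 0.87 [ 0.2848 -0.5321  0.0642]
{'clock': 10.3, 'joints': array([-4.10913483e-01,  3.89567880e-01,  1.57011542e+00, -2.31480914e-06,
        1.18189394e+00, -6.74944075e-01]), 'qd': array([ 2.16003688e-04, -7.84965028e-04,  5.43405409e-04, -2.63844278e-03,
       -6.89701054e-05, -1.35182824e-03]), 'effort': array([-9.52765708e-05, -5.78043616e+01, -3.43525243e+01,  4.53203393e-02,
        6.04225625e-02, -1.66773680e-04]), 'position': array([ 0.52771783, -0.19001325,  0.13546148]), 'tcp_rot': array([[-2.60974425e-01,  9.65345715e-01,  1.32749341e-05],
       [ 9.65345715e-01,  2.60974425e-01, -8.12057056e-06],
       [-1.13035763e-05,  1.06956395e-05, -1.00000000e+00]]), 'contact_force': array([-0.25999138, -0.45816791, -2.79399073]), 'moment': array([-0.15847931,  0.03843427, -0.01182898]), 'finger_gap': 0.009403713709773009}
```

View pics/scene3.png

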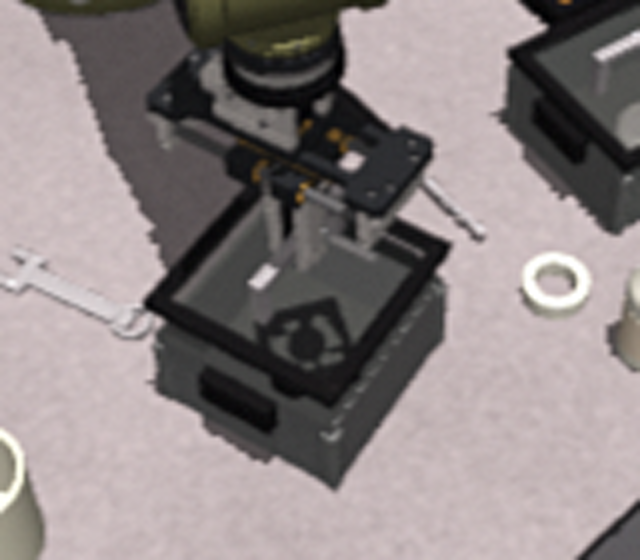

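View pics/wrist3.png

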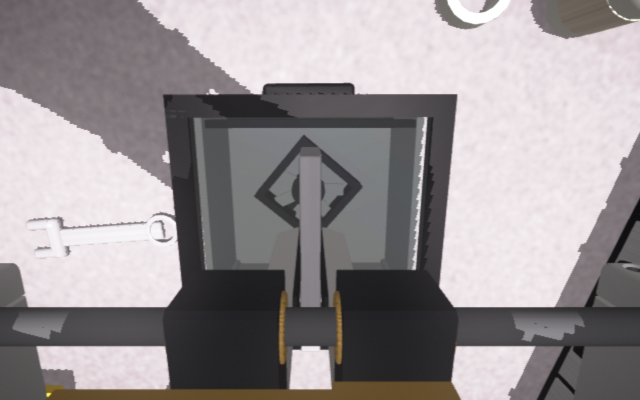

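View pics/top3.png

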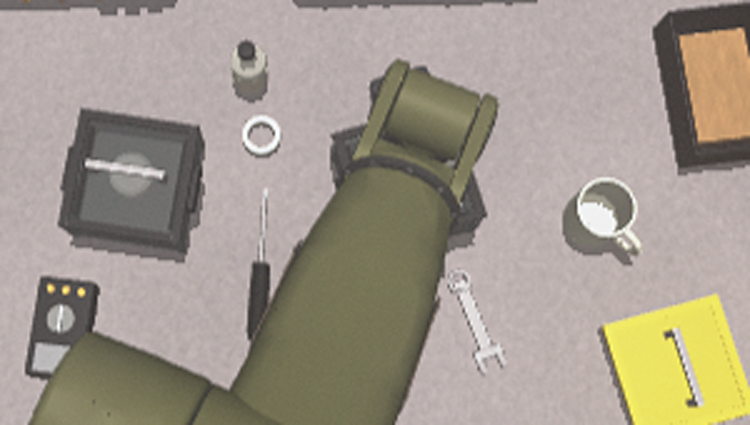

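The lid's outline in the wrist view is unchanged from before the pull, with corners at about (165,95) and (456,95). So the handle didn't slip in the grip. I'll check the level by projecting the expected outline onto the scene view.

Run:
```python
from plant import robot
from h import *
p=robot.snapshot("scene"); im=p["image"]
a=.264; c,s=np.cos(a),np.sin(a)
def rect(h,z): return [[.5277+c*x-s*y,-.19+s*x+c*y,z] for x,y in ((h,h),(h,-h),(-h,-h),(-h,h))]
f=5;o=(225,170);im=cv2.resize(im[170:280,225:370],None,fx=f,fy=f,interpolation=2)
for h,z,col in ((.078,.12,(255,0,0)),(.078,.11,(0,255,0)),(.075,.08,(255,255,0))):
    q=((px(p,rect(h,z))+.5-o)*f).astype(np.int32); cv2.polylines(im,[q],True,col,1)
cv2.imwrite("pics/chk.png",im[:,:,::-1]); print(robot.get_state()["clock"])
```

```text
10.35
```

View pics/chk.png

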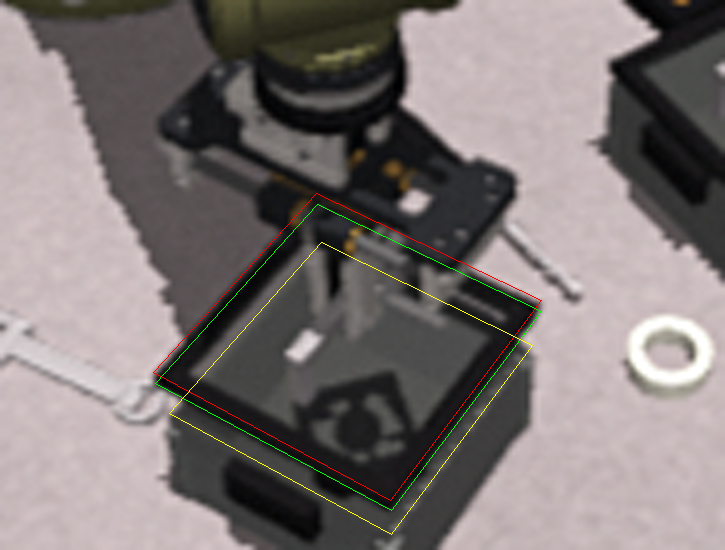

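All four lid corners match a level lid with its underside at 110 mm, apart from one uniform offset of about 1 px. I'm handing in.

```bash
python3 -c "
from plant import robot
s=robot.get_state();print(s['position'],s['contact_force'],s['finger_gap'],s['clock']);print(robot.job_done())"
```

```text
[ 0.52770898 -0.19002669  0.13546014] [ 0.82599436 -0.06163367 -2.16853934] 0.00927319136077709 10.35
the job is handed in; nothing more can be done
None
```

The lid of the right-hand case, the one with the fan, is off its seal. The arm is holding it by the handle about 3 cm above the rim, and I handed the job in at 10.35 s.

- **Choosing the case:** enlarged crops showed the square fan with its hub in the right case and the round canister in the left one. I ignored the yellow look-alike lid.
- **Pull:** I gripped the handle bar at 55 N and lifted in steps of 0.5–2 mm. The highest pull I read was about 17 N. After that the lid followed the arm, with no jump in the readings between steps.
- **Final position:** the gripper rose 30 mm, from 0.1055 to 0.1355 m. The networks put the lid's underside at 108–110 mm, which is about 3 cm above the 80 mm rim. The downward load of 2–3 N matches the lid's weight, and the 9.3 mm finger gap shows the bar is still gripped.
- **Level and slip:** all four lid corners fit a level outline, apart from a uniform offset of about 1 pixel, which is within calibration. The wrist view showed no slip.
- **Other things on the bench:** the left case still looked shut, and nothing else appeared to have moved. I checked that by eye, and the arm hid part of the top view.
- **Where checks disagreed:** the networks put the fan in the wrong places, so I identified it from the pictures. Their estimates of the lifted handle's height ranged from 151 to 158 mm, against the 154 mm I expected.

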